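# Refit the battery cover of a bench scale

## Task

The bench scale lies face down on its foam mat with new batteries in: refit its battery cover. Lay the loose cover over the battery bay with its tongues in the notches, hold it down against the sprung cells and slide it home until its flexible tab clicks up behind the ledge. Work gently, without forcing the plastic, leave the other things on the bench alone, and let go of the cover.

Things in the scene. Friction and masses are not known exactly. Their poses are not given: they have to be found in the camera images.
- scale: Pale grey digital bench scale, 200 x 160 mm, lying face down on a 15 mm soft foam mat (230 x 190 mm, fixed). Under load it sinks into the foam and shifts along its x by several mm, and springs back. Origin: 12 mm above the bench, mid scale; x runs from the battery bay's open end (x = -100 mm) to the plain end; z up. Its upturned back is at z = 46 mm; four 16 mm feet stand at x +-85, y +-65 mm.
- bay_home (a point): Where the cover's origin belongs when it is home and pressed on the rail floors: scale frame (-60, 0, 36) mm, axes as the scale's. Home, the cover's front edge meets the housing's shoulders (its end stop) and its rear edge is level with the scale's end. The cells lift a latched cover 1.5 mm, until its tongues bear on the rail lips.
- bay_open (a point): Where the cover's origin is when it is laid in ready to slide: 20 mm short of home (scale frame -80, 0, 36 mm). Here its four tongues drop past the rail lips: front pair through the notches (18 mm long for 12 mm tongues), rear pair behind the lips' ends. Side play 2 mm each way, lengthways 3 mm. Then it slides along the scale's +x.
- ledge (a point): The ledge the tab must pass: a crossbar of the housing, 6 mm wide along x, 4 mm thick, over a 26 mm wide slot. This point is the middle of its far lower edge: scale frame (-2, 0, 42) mm. The tab dives under it and the hook springs up behind it.
- cover: Pale grey plastic battery cover, about 45 g, lying right way up on the bench. Origin: underside of the tongues, mid plate; x points to the tab end (goes first), z up. Plate 80 x 56 x 4 mm, top 8 mm above the origin; four tongues 12 mm long, 4.5 mm thick, reaching 33 mm each side, at x = +-24 mm; a grip bar on top. Pressing or pushing it with over 20 N is forcing it.
- grip_bar (a point): Middle of the cover's grip bar: cover frame (-10, 0, 15) mm. The bar is 10 mm thick along the cover's x, 36 mm long along y, and stands 14 mm above the plate (8 to 22 mm above the cover's origin). Pinch it from above with the fingers closing along the cover's x.
- tab_hook (a point): Top rear corner of the hook on the cover's flexible tab (16 mm wide, standing out 28 mm from the plate's front edge): cover frame (59.5, 0, 6.9) mm when relaxed. Latched, it lies just beyond the ledge (0 to 1.5 mm) with its top about 2.4 mm above the ledge's lower edge.
- tab (a joint): Bend of the flexible tab at its root, rad: 0 relaxed; it grows as the hook is pressed down, to 0.04 to 0.13 while the hook passes under the ledge (push needed, drag included: 8 to 16 N, falling as the ramp is passed), and snaps back to 0 when the hook is past.
- cells (a joint): How far the two AA cells in the bay are pressed down, m: 0 free, level with the scale's back on their contact springs; 0.006 with the cover down on the rail floors (9 N; 11 to 15 N holds it there safely), 0.0045 when latched. Unless the cover is held down so, its tongues meet the ends of the lips instead of passing under them (clearance 1.5 mm).
- wax_block: Bystander: blue carving wax block, 110 x 32 x 24 mm, loose on the bench beyond the scale. Leave it alone. Origin: centre of its underside.
- tin: Bystander: round steel tin, 71 mm across, 32 mm tall, loose on the bench. Leave it alone. Origin: centre of its underside.
- brush: Bystander: flat bench brush with yellow handle, 180 x 32 x 12 mm, loose on the bench. Leave it alone. Origin: on its underside; x towards the bristles.
- calliper: Bystander: digital calliper, 230 mm long, 62 mm wide, 15 mm tall, loose on the bench on the robot's side. Leave it alone. Origin: on its underside, mid beam.
Things that resemble listed ones, but are neither listed nor needed, are in the scene too. Leave any purple or red look-alike of the cover alone.

How it is judged (in metres and radians):
On the way:
1. the cover is laid in the bay, its tongues below the rail lips, not yet slid home (x of cover in the frame of bay_home between -0.03 and -0.004 m and z of cover in the frame of bay_home below 0.0025 m and y of cover in the frame of bay_home between -0.004 and 0.004 m).
At the end, for the whole second after the job is handed in: The cover lies in the bay fully home: within 2.5 mm of its end stop, under the rail lips on both sides and level, the tab relaxed with its hook up behind the ledge, released and at rest (x of cover in the frame of bay_home between -0.0025 and 0.002 m and y of cover in the frame of bay_home between -0.004 and 0.004 m and z of cover in the frame of bay_home between -0.002 and 0.0035 m and angle between the z axis of cover and the z axis of scale, either way round below 0.06 rad and value of joint tab below 0.04 rad and x of tab_hook in the frame of ledge above -0.0008 m and z of tab_hook in the frame of ledge above 0.001 m and linear speed of cover below 0.01 m/s); the robot touches nothing.
It fails at once if a bystander on the bench is moved more than 15 mm (distance of any of wax_block, tin, brush, calliper from where it was at the start of the episode above 0.015 m).
It fails at once if the cover is forced: more than 36 N between cover and scale, all contacts added (contact force between cover and scale above 36 N).
It fails at once if the robot presses on the scale with more than 20 N (contact force between the arm and scale above 20 N).
It also fails if it takes over 45 s, if anything falls off the work surface, if the arm or the gripper's body presses on something with over 40 N, if the wrist force passes 120 N, or if a joint passes its speed limit or range.

## Robot

A 7-joint arm with a two-finger parallel gripper is mounted at the origin on the work surface. World frame = base frame: x ahead of the robot, y to its left, z up, the work surface at z = 0. Lengths are in m, angles in degrees, forces in N, time in s.
With the tool pointing down it reaches from about 0.4 to 0.875 m from the base axis. Payload 6.5 kg.
Tool frame: the origin (TCP) lies at the very end of the fingers, on their centre line; the grasp point (between the pads) lies 19 mm behind it; x points along the fingers, z is the direction in which the jaws open and shut, and the axes are right-handed (so a half turn about x gives the same grasp; the last joint's range is limited). The gripper opens to 88 mm and grips with 3 to 60 N. Pads are 18 mm wide; open, the fingers measure 123 mm over their backs; the gripper's body (75 mm by 187 mm) begins 45 mm behind the grasp point.
Start: joints at [66.738, 30.733, -0.252, 88.115, 0.149, 61.152, -4.079], TCP at [0.217, -0.613, 0.239] pointing down, gripper open.
Joint ranges: [-154.64, 154.64], [-21.42, 123.67], [-72.66, 72.17], [13.99, 137.28], [-74.86, 254.86], [10.95, 109.41], [-158.01, 158.01]. Speed limits (degrees/s): [136.94, 136.94, 180, 180, 180, 180, 180].

## Interface

Orientations are given as a 3x3 rotation matrix whose columns are the frame's x, y, z axes.
In Python, from cell import env, vision, spotter gives the robot as it stands. The module is installed in compiled form; this text tells all that it offers.
- The arm moves only by the tool carry_out, never from a script. Its argument "plan" is a list of rows, each an object of numbers: "ax", "ay", "az": the turn, a rotation vector about the world's x, y, z in rad; "x", "y", "z": the shift along the world's x, y, z in m; "jaw": the opening, from 0 (shut) to 1 (fully open). In form: [{"ax": .., "ay": .., "az": .., "x": .., "y": .., "z": .., "jaw": ..}, ...]. A call has 1 to 8 rows; each row is the pose to reach, as a shift and turn from the pose commanded when the call began; what a row does not reach only later rows make up. A row lasts 1/8 s, in which the tool goes at most 62.5 mm and 10.7 degrees, less where a joint would pass 70% of its speed; a pose out of reach is approached as far as the arm can. A call with a gripper value outside its range is refused whole. The fingers move at their own pace and stop on an object; "grip_force" is the grip in N (left out, the last holds). Time passes only in rows, so rows that repeat a pose let the fingers close. It gives the time, the measured TCP pose, the force and the opening at its end, in the units of the state.
- env.get_obs(): the state, without advancing time (a new reading comes with each control period).
- vision.get_image(name): name is "side" or "top" or "wrist"; returns a dict with "frame" (480x640x3 uint8, red, green, blue), "intrinsics" (3x3 intrinsics, pixels), "extrinsics" (4x4, takes a point from camera to world coordinates). Camera axes: x right, y up, looking along -z (the intrinsics and any distortion apply to the point x, -y, -z); pixel columns grow to the right and rows downward; lengths in m; the calibration is good to about 2 mm. A picture is of the moment at which its call begins. There is no depth.
- env.job_done(): hands the job in, once; it reports no verdict.
Trained networks look in a picture, given as the dict that the camera call returned (one of the last four; its "shot" number tells which), for a name from the list of things; names that differ only in an ending like _2 or _b are one class to them, and where a whole thing is asked for, a point or a joint stands for the part that bears it (a point fixed in the world has none). Each returns a list of dicts, best first, with "conf" (0 to 1); they miss things now and then, are a little off and sometimes report something else, mostly with a low value. They report only what shows in the picture. A call takes as long as a camera call. They do not tell look-alikes from the thing itself.
- spotter.search_frame(picture, query): "at" ([column, row] as shares, 0 to 1, of the picture: columns of its width, rows of its height, amid what is visible of it).
- spotter.outline_of(picture, query): "mask" (480x640 bool, what is visible of it) and "at" ([column, row] as shares, 0 to 1, of the picture: columns of its width, rows of its height, amid what is visible of it).
The state is a dict: "clock": time; "q": joint angles; "joint_velocities": joint speeds; "tau": joint torques, N m; "eef_pos": TCP position; "tool_rot": TCP orientation; "wrist_force": force on the tool from outside, world axes, zero at the start; "moment": the same for the moment, N m; "opening": opening from 0.0 (shut) to 1.0 (fully open).
Only numpy, scipy, OpenCV 4.12 (cv2) and the standard library are available. Lean on these libraries where they do the work, as an engineer would, in place of code of your own. Each camera call takes 0.05 s, during which the arm holds its last target.

## Working session

There is one attempt and no reset: what is moved stays moved. The work goes in short steps, Python scripts to look and compute and a tool call to move; the robot and the scene stay as the last step left them, time stands still between calls to the robot, and variables do not carry over. Pictures are saved under pics/ and viewed, and the job is handed in when it is done.

Besides the shell and the picture viewer there is one more tool, called in YAML: its name, and indented under it one key for each argument. carry_out: Moves the arm, as the interface text tells. Its arguments: {"type":"object","properties":{"plan":{"type":"array"},"grip_force":{"type":"number"}},"required":["plan"]}

```bash
mkdir -p pics; cat > h.py <<'E'
import numpy as np, cv2
from cell import env, vision, spotter
def ray(p,u,v):
    K=p["intrinsics"];E=p["extrinsics"]
    d=np.array([(u-K[0,2])/K[0,0],-(v-K[1,2])/K[1,1],-1.0])
    return E[:3,3],E[:3,:3]@d
def at_z(p,u,v,z):
    o,d=ray(p,u,v);return o+d*(z-o[2])/d[2]
def proj(p,P):
    K=p["intrinsics"];E=p["extrinsics"]
    c=E[:3,:3].T@(np.asarray(P)-E[:3,3]);return np.array([K[0,0]*c[0]/-c[2]+K[0,2],K[1,1]*-c[1]/-c[2]+K[1,2]])
def save(p,n,crop=None,s=1):
    f=p["frame"][:,:,::-1]
    if crop: f=f[crop[1]:crop[3],crop[0]:crop[2]]
    cv2.imwrite("pics/"+n+".png",cv2.resize(f,None,fx=s,fy=s,interpolation=cv2.INTER_CUBIC))
def cen(p,q):
    for r in spotter.outline_of(p,q)[:4]:
        m=r["mask"].astype(np.uint8); a=cv2.minAreaRect(cv2.findNonZero(m)) if m.any() else None
        print(q,round(r["conf"],2),np.round(np.array(r["at"])*[640,480],1),m.sum(),a)
E
python3 - <<'E'
from h import *
o=env.get_obs();print(o)
for n in("top","side","wrist"):
    p=vision.get_image(n);save(p,n+"0");print(n,p["intrinsics"].tolist(),p["extrinsics"].round(4).tolist(),[k for k in p])
    for q in("cover","scale"): cen(p,q)
E
```

```text
{'clock': 0.0, 'q': array([66.73861788, 30.78117927, -0.2530883 , 88.16768072,  0.14903289,
       61.15021083, -4.07865222]), 'joint_velocities': array([-0.0374044 ,  0.14275479, -0.12638391,  0.06181977,  0.04872047,
        0.02516397,  0.07686102]), 'tau': array([ 1.60576583e-04, -5.70968843e+01,  9.90749560e-01, -2.51597214e+01,
       -5.63581847e-02,  1.78252015e-02,  1.29832733e-04]), 'eef_pos': array([ 0.21641355, -0.61229214,  0.23781815]), 'tool_rot': array([[-7.02877781e-04,  9.42802711e-01,  3.33350496e-01],
       [ 1.57363983e-03,  3.33351209e-01, -9.42801408e-01],
       [-9.99998515e-01, -1.38100542e-04, -1.71793706e-03]]), 'wrist_force': array([ 0.13589028, -0.34456139, -0.14032598]), 'moment': array([-0.02012552,  0.00340356, -0.02472634]), 'opening': 0.9980307103174484}
top [[572.0912732593669, 0.0, 315.4448248427243], [0.0, 572.0912732593669, 235.08788154530396], [0.0, 0.0, 1.0]] [[-0.0672, 0.9729, -0.2215, 0.4055], [-0.9977, -0.0652, 0.0162, -0.0414], [0.0013, 0.222, 0.975, 0.9345], [0.0, 0.0, 0.0, 1.0]] ['frame', 'intrinsics', 'extrinsics', 'shot']
cover 0.91 [
[... 982 characters left out ...]
9946174621582)
cover 0.91 [374.8 193.2] 710 ((374.218994140625, 194.12242126464844), (40.75308609008789, 26.013856887817383), 49.76364517211914)
cover 0.63 [351.  230.9] 983 ((348.74066162109375, 229.40248107910156), (51.78893280029297, 26.463825225830078), 30.068584442138672)
scale 0.77 [221.1 325.3] 11961 ((217.86712646484375, 323.47528076171875), (135.5911865234375, 104.31170654296875), 29.835540771484375)
wrist [[415.8256752553824, 0.0, 320.10039798204286], [0.0, 415.8256752553824, 233.83337685336602], [0.0, 0.0, 1.0]] [[0.3328, 0.8956, 0.2953, 0.2938], [-0.943, 0.316, 0.1043, -0.5859], [0.0001, -0.3132, 0.9497, 0.3826], [0.0, 0.0, 0.0, 1.0]] ['frame', 'intrinsics', 'extrinsics', 'shot']
```

View pics/top0.png

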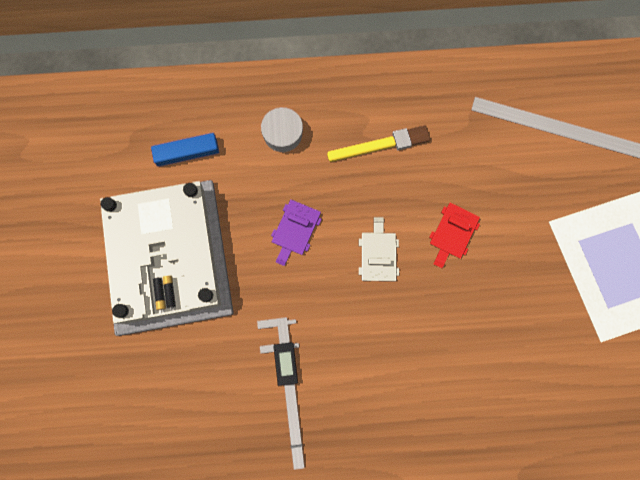

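View pics/side0.png

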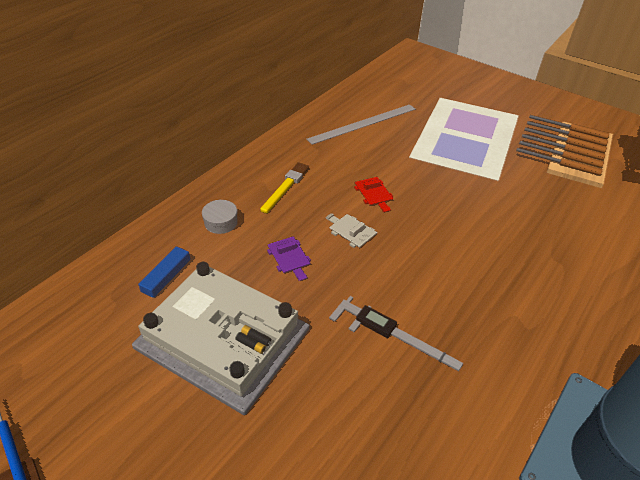

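```bash
python3 - <<'E'
from h import *
p=vision.get_image("top");save(p,"tcrop",(240,170,500,310),3);save(p,"tscale",(80,170,240,340),3.5)
E
```

```text
(no output)
```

View pics/tcrop.png

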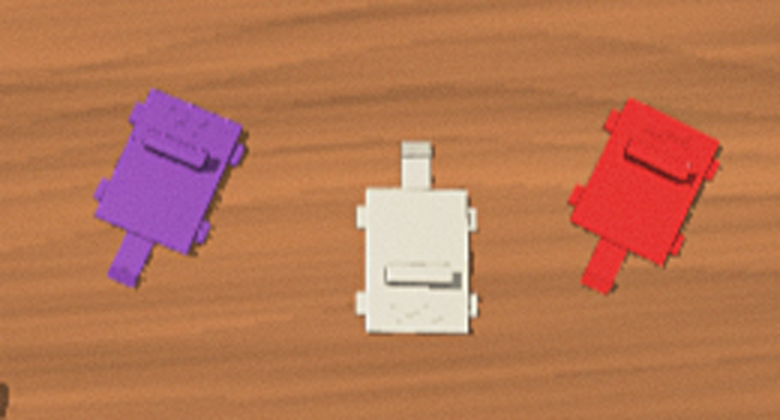

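View pics/tscale.png

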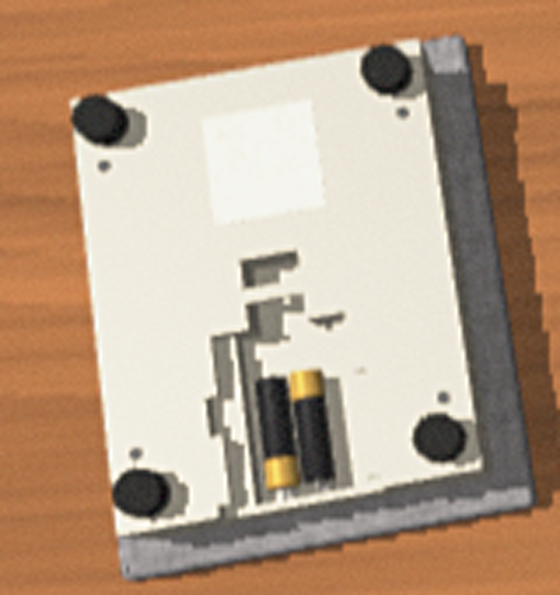

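The pale cover is at about (379,255) in the top view, with its tab pointing up the image. The purple look-alike is at (296,228) and the red one at (455,232). The scale is at (158,253), with its bay at the bottom and its plain end at the top. I choose the pale cover; the crop shows its bar, four tongues and tab.

```bash
cat > fit.py <<'E'
from h import *
from scipy.optimize import least_squares
def fit(obs,z0,x0):
    # obs: list of (pic, localxyz(m), uv)
    def P(s,l):
        c,sn=np.cos(s[2]),np.sin(s[2]);return [s[0]+c*l[0]-sn*l[1],s[1]+sn*l[0]+c*l[1],z0+l[2]]
    f=lambda s:np.concatenate([proj(p,P(s,l))-uv for p,l,uv in obs])
    r=least_squares(f,x0,x_scale=[.1,.1,1]);return r.x,r.fun.reshape(-1,2)
E
python3 - <<'E'
from fit import *
t=vision.get_image("top");s=vision.get_image("side")
save(s,"sscale",(120,250,330,420),3.5);save(s,"scov",(310,190,400,260),6)
c=lambda u,v:np.array([80+u/3.5,170+v/3.5])
O=[(t,(.1,.08,.046),c(70,100)),(t,(.1,-.08,.046),c(421,40)),(t,(-.1,.08,.046),c(118,535)),(t,(-.1,-.08,.046),c(482,468))]
x,r=fit(O,.012,[.4,.25,0]);print("scale corners",x[:2],np.degrees(x[2]),r.round(1).tolist())
d=lambda u,v:np.array([240+u/3,170+v/3])
# plate corners top z .008, tab tip
C=[(t,(.04,.028,.008),d(365,188)),(t,(.04,-.028,.008),d(468,188)),(t,(-.04,.028,.008),d(366,332)),(t,(-.04,-.028,.008),d(469,332)),(t,(-.01,.018,.022),d(385,268)),(t,(-.01,-.018,.022),d(457,268))]
x,r=fit(C,0,[.4,-.15,0]);print("cover",x[:2],np.degrees(x[2]),r.round(1).tolist())
cy,sn=np.cos(x[2]),np.sin(x[2]);print("bar",x[:2]+[-.01*cy,-.01*sn])
E
```

```text
scale corners [0.59703909 0.19109389] 6.605358144856748 [[0.4, -0.1], [-0.3, -0.3], [-0.2, 0.2], [0.2, 0.2]]
cover [ 0.57378932 -0.15900904] -4.4652551863156145 [[0.3, -0.6], [-0.4, -0.2], [0.3, -0.8], [0.3, -0.5], [0.7, 0.9], [-1.1, 1.2]]
bar [ 0.56381967 -0.1582305 ]
```

View pics/sscale.png

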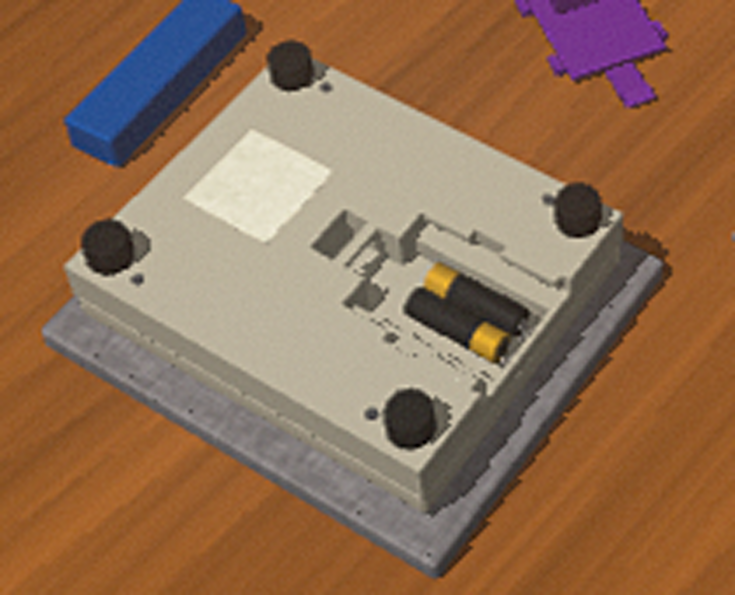

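View pics/scov.png

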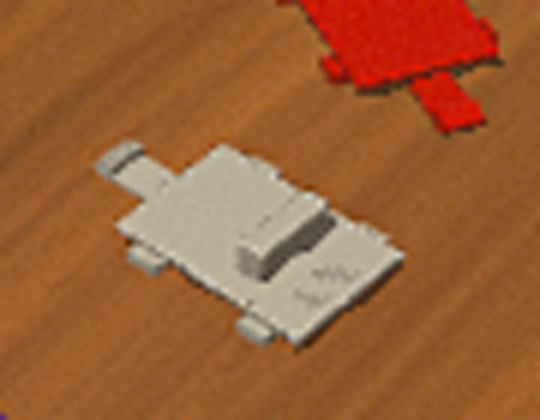

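```bash
python3 - <<'E'
from fit import *
t=vision.get_image("side")
c=lambda u,v:np.array([120+u/3.5,250+v/3.5])
O=[(t,(.1,.08,.046),c(66,264)),(t,(-.1,.08,.046),c(425,462)),(t,(-.1,-.08,.046),c(620,215))]
x,r=fit(O,.012,[.6,.19,0.1]);print("scale corners",x[:2],np.degrees(x[2]),r.round(1).tolist())
d=lambda u,v:np.array([310+u/6,190+v/6])
C=[(t,(.04,.028,.008),d(118,226)),(t,(.04,-.028,.008),d(222,144)),(t,(-.04,.028,.008),d(297,338)),(t,(-.04,-.028,.008),d(405,255))]
x,r=fit(C,0,[.57,-.15,0]);print("cover",x[:2],np.degrees(x[2]),r.round(1).tolist())
E
```

```text
scale corners [0.59918765 0.19160667] 6.949823810829321 [[-0.2, -0.1], [-0.8, 1.7], [1.1, -2.1]]
cover [ 0.57240868 -0.15538266] -5.006403768116219 [[-0.4, -0.4], [0.1, -0.2], [0.3, 0.6], [-0.1, -0.1]]
```

carry_out:
  plan:
    - {"x":0.035,"y":0.046,"z":0,"az":0.18,"jaw":0.6}
    - {"x":0.07,"y":0.092,"z":0,"az":0.36,"jaw":0.6}
    - {"x":0.105,"y":0.138,"z":0,"az":0.54,"jaw":0.6}
    - {"x":0.14,"y":0.184,"z":0,"az":0.72,"jaw":0.6}
    - {"x":0.175,"y":0.23,"z":0,"az":0.9,"jaw":0.6}
    - {"x":0.21,"y":0.276,"z":0,"az":1.08,"jaw":0.6}
    - {"x":0.245,"y":0.322,"z":-0.02,"az":1.15,"jaw":0.6}
    - {"x":0.28,"y":0.368,"z":-0.04,"az":1.152,"jaw":0.6}

```text
invalid input
```

carry_out:
  plan:
    - {"ax":0,"ay":0,"x":0.035,"y":0.046,"z":0,"az":0.18,"jaw":0.6}
    - {"ax":0,"ay":0,"x":0.07,"y":0.092,"z":0,"az":0.36,"jaw":0.6}
    - {"ax":0,"ay":0,"x":0.105,"y":0.138,"z":0,"az":0.54,"jaw":0.6}
    - {"ax":0,"ay":0,"x":0.14,"y":0.184,"z":0,"az":0.72,"jaw":0.6}
    - {"ax":0,"ay":0,"x":0.175,"y":0.23,"z":0,"az":0.9,"jaw":0.6}
    - {"ax":0,"ay":0,"x":0.21,"y":0.276,"z":0,"az":1.08,"jaw":0.6}
    - {"ax":0,"ay":0,"x":0.245,"y":0.322,"z":-0.02,"az":1.15,"jaw":0.6}
    - {"ax":0,"ay":0,"x":0.28,"y":0.368,"z":-0.04,"az":1.152,"jaw":0.6}
  grip_force: 20

```text
clock: 1.65
eef_pos: [0.4978, -0.2438, 0.1987]
tool_rot: [[0.001, 0.079, 0.997], [-0.001, 0.997, -0.079], [-1.0, -0.001, 0.001]]
wrist_force: [0.3, 0.4, 0.1]
opening: 0.6
```

carry_out:
  plan:
    - {"ax":0,"ay":0,"az":0,"x":0.033,"y":0.044,"z":-0.02,"jaw":0.6}
    - {"ax":0,"ay":0,"az":0,"x":0.066,"y":0.087,"z":-0.05,"jaw":0.6}
    - {"ax":0,"ay":0,"az":0,"x":0.066,"y":0.087,"z":-0.06,"jaw":0.6}
    - {"ax":0,"ay":0,"az":0,"x":0.066,"y":0.087,"z":-0.06,"jaw":0.6}

```text
clock: 2.15
eef_pos: [0.5617, -0.1585, 0.138]
tool_rot: [[-0.002, 0.079, 0.997], [-0.0, 0.997, -0.079], [-1.0, -0.001, -0.002]]
wrist_force: [0.1, -0.5, 0.0]
opening: 0.595
```

```bash
python3 - <<'E'
from h import *
p=vision.get_image("wrist");save(p,"w1")
o=env.get_obs();print(o["eef_pos"],p["extrinsics"].round(4).tolist(),proj(p,o["eef_pos"]));cen(p,"cover")
E
```

```text
[ 0.56192998 -0.15947875  0.1387447 ] [[0.9968, 0.0748, 0.0274, 0.569], [-0.0797, 0.9466, 0.3125, -0.0776], [-0.0026, -0.3137, 0.9495, 0.2821], [0.0, 0.0, 0.0, 1.0]] [319.81476618 318.67683086]
cover 0.88 [366.4 357.5] 3410 ((358.7657775878906, 357.024658203125), (63.020240783691406, 84.95171356201172), 83.9909896850586)
cover 0.71 [347.2 213.9] 10375 ((358.5, 215.0), (92.0, 155.0), 90.0)
cover 0.68 [427.4  28. ] 6598 ((420.0, 34.5), (69.0, 148.0), 90.0)
```

View pics/w1.png

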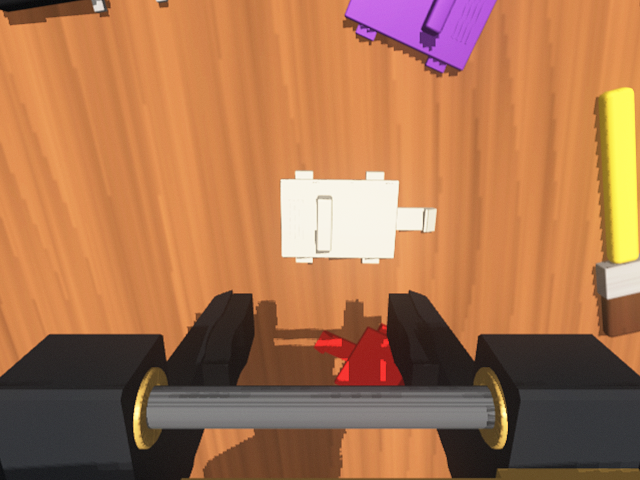

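The wrist view shows the pale cover with its plate corners near (281,180) and (396,258), bar top at (324,224) and tab to the right. The fingers straddle the bar's line.

```bash
python3 - <<'E'
from fit import *
p=vision.get_image("wrist");save(p,"w1c",(260,160,450,280),4)
C=[(p,(-.04,.028,.008),(281,180)),(p,(-.04,-.028,.008),(282,258)),(p,(.04,.028,.008),(398.5,180)),(p,(.04,-.028,.008),(396,258)),(p,(-.01,.018,.022),(325,197)),(p,(-.01,-.018,.022),(324,251))]
x,r=fit(C,0,[.57,-.15,0]);print("cover",x[:2],np.degrees(x[2]),r.round(1).tolist())
print("bar",x[:2]-.01*np.array([np.cos(x[2]),np.sin(x[2])]))
E
```

```text
cover [ 0.57568704 -0.16055489] -4.75674473129722 [[-1.0, -0.6], [0.3, -0.6], [1.1, -0.5], [-1.2, -0.5], [-0.0, 1.9], [0.8, 0.2]]
bar [ 0.56572148 -0.15972564]
```

View pics/w1c.png

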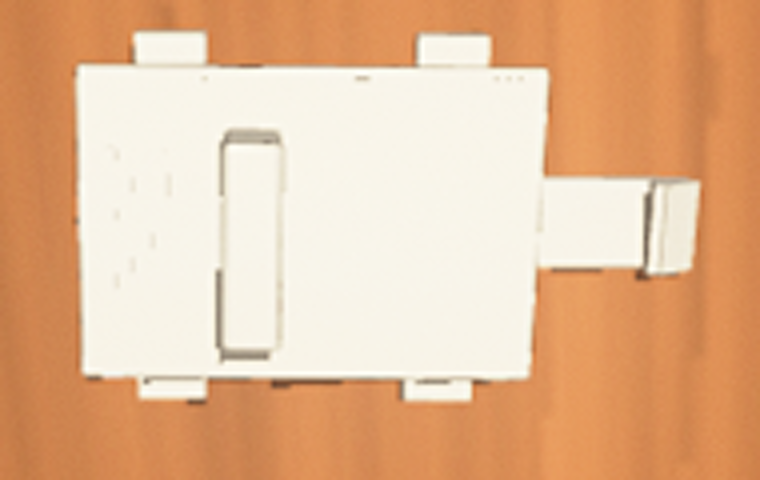

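carry_out:
  plan:
    - {"ax":0,"ay":0,"az":0,"x":0.002,"y":-0.001,"z":-0.06,"jaw":0.6}
    - {"ax":0,"ay":0,"az":0,"x":0.002,"y":-0.001,"z":-0.11,"jaw":0.5}
    - {"ax":0,"ay":0,"az":0,"x":0.002,"y":-0.001,"z":-0.129,"jaw":0.4}
    - {"ax":0,"ay":0,"az":0,"x":0.002,"y":-0.001,"z":-0.129,"jaw":0.2}
    - {"ax":0,"ay":0,"az":0,"x":0.002,"y":-0.001,"z":-0.129,"jaw":0}
    - {"ax":0,"ay":0,"az":0,"x":0.002,"y":-0.001,"z":-0.129,"jaw":0}
    - {"ax":0,"ay":0,"az":0,"x":0.002,"y":-0.001,"z":-0.129,"jaw":0}
  grip_force: 25

```text
clock: 3.18
eef_pos: [0.5652, -0.1594, 0.0108]
tool_rot: [[0.001, 0.079, 0.997], [-0.001, 0.997, -0.079], [-1.0, -0.001, 0.001]]
wrist_force: [-1.0, -0.8, 7.5]
opening: 0.112
```

carry_out:
  plan:
    - {"ax":0,"ay":0,"az":0,"x":0,"y":0,"z":0.03,"jaw":0}
    - {"ax":0,"ay":0,"az":0,"x":0,"y":0,"z":0.08,"jaw":0}
    - {"ax":0,"ay":0,"az":0,"x":0,"y":0,"z":0.12,"jaw":0}
    - {"ax":0,"ay":0,"az":0,"x":0,"y":0,"z":0.12,"jaw":0}

```text
clock: 3.68
eef_pos: [0.5669, -0.1593, 0.1331]
tool_rot: [[0.006, 0.079, 0.997], [-0.002, 0.997, -0.079], [-1.0, -0.001, 0.006]]
wrist_force: [0.4, -1.3, -0.9]
opening: 0.113
```

```bash
python3 - <<'E'
from h import *
p=vision.get_image("wrist");save(p,"w2");s=vision.get_image("side");save(s,"s2",(270,130,430,270),4)
o=env.get_obs();print(o["eef_pos"],o["wrist_force"])
E
```

```text
[ 0.56425307 -0.15900025  0.12951927] [-0.17318138 -0.41514332 -0.64939614]
```

View pics/w2.png

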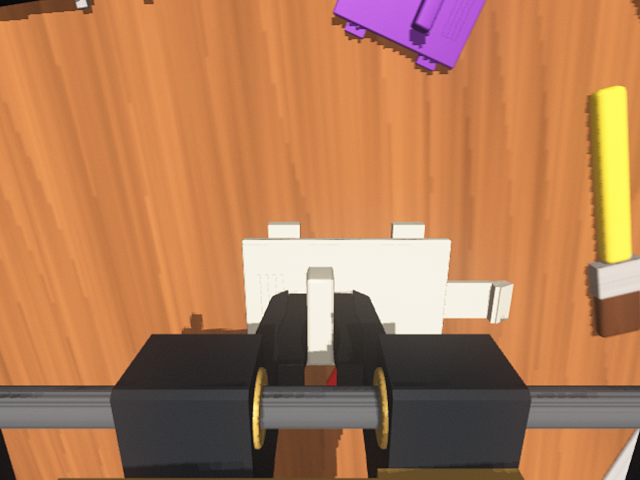

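View pics/s2.png

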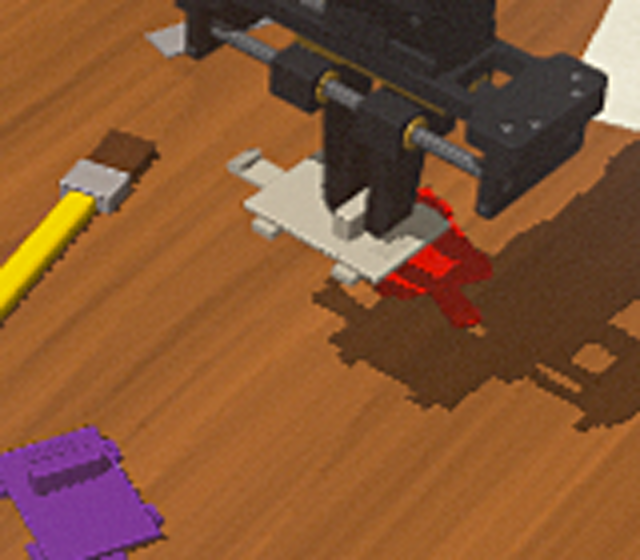

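carry_out:
  plan:
    - {"ax":0,"ay":0,"az":0.03,"x":-0.008,"y":0.04,"z":0.01,"jaw":0}
    - {"ax":0,"ay":0,"az":0.07,"x":-0.016,"y":0.085,"z":0.02,"jaw":0}
    - {"ax":0,"ay":0,"az":0.12,"x":-0.025,"y":0.13,"z":0.03,"jaw":0}
    - {"ax":0,"ay":0,"az":0.17,"x":-0.033,"y":0.175,"z":0.03,"jaw":0}
    - {"ax":0,"ay":0,"az":0.197,"x":-0.042,"y":0.22,"z":0.03,"jaw":0}
    - {"ax":0,"ay":0,"az":0.197,"x":-0.05,"y":0.26,"z":0.03,"jaw":0}
    - {"ax":0,"ay":0,"az":0.197,"x":-0.055,"y":0.27,"z":0.03,"jaw":0}
    - {"ax":0,"ay":0,"az":0.197,"x":-0.055,"y":0.27,"z":0.03,"jaw":0}

```text
clock: 4.78
eef_pos: [0.5087, 0.1109, 0.1587]
tool_rot: [[-0.002, -0.119, 0.993], [-0.001, 0.993, 0.119], [-1.0, -0.001, -0.002]]
wrist_force: [-0.5, -1.8, -1.2]
opening: 0.108
```

```bash
python3 - <<'E'
from h import *
p=vision.get_image("wrist");save(p,"w3");import pickle;pickle.dump(p,open("w3.pkl","wb"))
o=env.get_obs();print(o["eef_pos"],o["wrist_force"],o["tool_rot"].round(3).tolist(),proj(p,o["eef_pos"]))
E
```

```text
[0.50930543 0.10972256 0.15883172] [-0.14649512 -0.1794164  -0.57810927] [[-0.002, -0.117, 0.993], [-0.001, 0.993, 0.117], [-1.0, -0.001, -0.002]] [320.38411889 318.25793032]
```

View pics/w3.png

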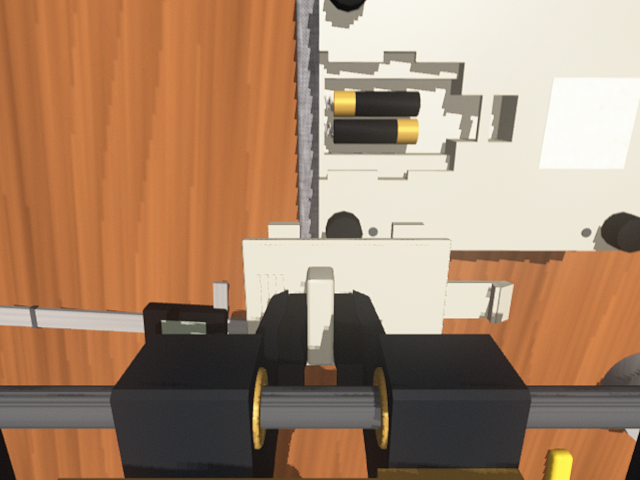

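The wrist view shows the cells at about (375,117), the bay's rails at v≈60 and 165, and the scale's open end at u≈319. The held cover's front corner is at (450,239).

```bash
python3 - <<'E'
import pickle;from h import *
p=pickle.load(open("w3.pkl","rb"));save(p,"w3a",(290,30,530,200),3.3);save(p,"w3b",(230,200,520,370),2.7)
E
```

```text
(no output)
```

View pics/w3a.png

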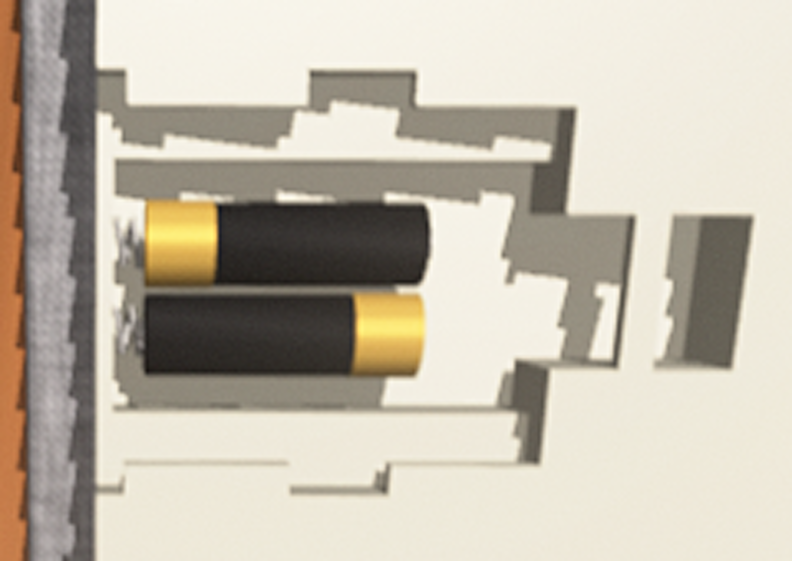

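View pics/w3b.png

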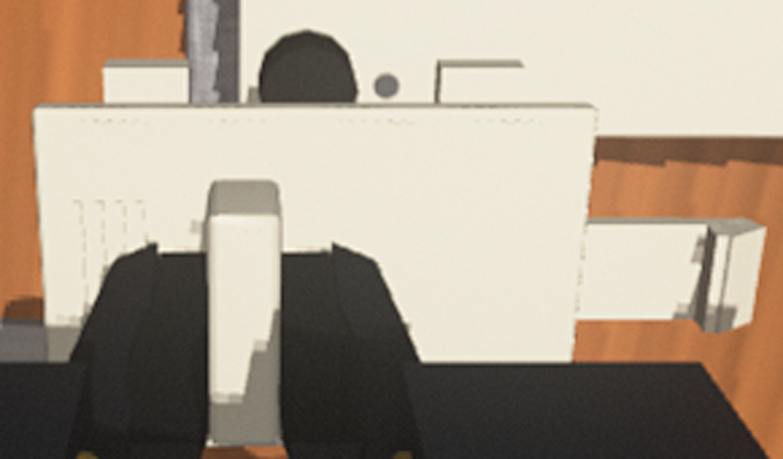

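```bash
cat > f3.py <<'E'
from fit import *
import pickle
p=pickle.load(open("w3.pkl","rb"))
c=lambda u,v:np.array([290+u/3.3,30+v/3.3])
L=[((-.02,.03),(575,107)),((-.02,-.03),(541,463)),((-.008,.013),(635,215)),((-.002,.013),(673,215)),((-.008,-.013),(618,368)),((-.002,-.013),(655,368)),((-.065,.035),(310,70)),((-.047,.035),(416,70)),((-.065,-.035),(290,492)),((-.047,-.035),(388,492)),((-.1,.035),(96,70)),((-.1,-.035),(96,492))]
# free y half-widths scale: fit yw for notch & wall
from scipy.optimize import least_squares
def f(s):
    r=[]
    for (lx,ly),uv in L:
        if abs(ly)==.03: ly=np.sign(ly)*s[3]
        if abs(ly)==.035: ly=np.sign(ly)*s[4]
        cs,sn=np.cos(s[2]),np.sin(s[2]);r.append(proj(p,[s[0]+cs*lx-sn*ly,s[1]+sn*lx+cs*ly,.058])-c(*uv))
    return np.concatenate(r)
r=least_squares(f,[.6,.19,.11,.03,.035]);S=r.x;print("scale",S[:2],np.degrees(S[2]),S[3:],r.fun.reshape(-1,2).round(1).tolist())
d=lambda u,v:np.array([230+u/2.7,200+v/2.7])
B=[((.04,.028,.008),(597,106)),((-.04,.028,.008),(35,106)),((-.015,.018,.022),(208,216)),((-.005,.018,.022),(282,214)),((-.015,-.018,.022),(208,443)),((-.005,-.018,.022),(282,443)),((.0595,.008,.0069),(712,222)),((.0595,-.008,.0069),(702,328))]
def g(s):
    cs,sn=np.cos(s[2]),np.sin(s[2])
    return np.concatenate([proj(p,[s[0]+cs*l[0]-sn*l[1],s[1]+sn*l[0]+cs*l[1],s[3]+l[2]])-d(*uv) for l,uv in B])
r=least_squares(g,[.52,.11,.11,.14]);C=r.x;print("cover",C,np.degrees(C[2]),r.fun.reshape(-1,2).round(1).tolist())
cs,sn=np.cos(S[2]),np.sin(S[2]);O=S[:2]+[-.08*cs,-.08*sn]
print("open",O,"move",O-C[:2],"cover rel tool",C[:2]-np.array([.5093,.1097]),C[3]-.1588)
E
python3 f3.py
```

```text
scale [0.59891085 0.19125261] 6.6471682137895485 [0.02945235 0.03493639] [[1.0, 0.1], [0.1, -0.0], [1.0, -0.8], [0.3, -0.7], [0.5, 0.4], [-0.3, 0.4], [-0.8, 0.2], [0.3, 0.2], [-0.6, 0.2], [-0.0, 0.3], [-0.6, 0.0], [-0.8, 0.0]]
cover [0.51918936 0.1130857  0.12655096 0.14395168] 7.250835879908641 [[-0.2, -0.4], [-0.7, 1.0], [-0.4, -1.2], [0.0, -0.6], [1.3, 0.1], [-0.2, -0.1], [0.7, 2.6], [-0.4, -1.3]]
open [0.51944862 0.18199222] move [0.00025926 0.06890651] cover rel tool [0.00988936 0.0033857 ] -0.014848319686450673
```

```bash
cat >> f3.py <<'E'
print("---")
for dz in(-.009,-.0108,-.0148):
    q=least_squares(lambda s:g([s[0],s[1],s[2],.1588+dz]),C[:3]);X=q.x
    print(dz,X[:2],np.degrees(X[2]),q.cost,"move",O-X[:2],q.fun.reshape(-1,2).round(1).tolist())
E
python3 f3.py|sed -n '/---/,$p'
```

```text
---
-0.009 [0.51815911 0.11580617] 7.024321030624874 74.90129627657548 move [0.00128951 0.06618605] [[3.6, -2.1], [-5.6, -1.5], [-2.9, -1.8], [-1.2, -1.1], [-1.3, 3.1], [-1.8, 3.0], [5.8, 3.0], [4.2, 0.5]]
-0.0108 [0.51847549 0.11496983] 7.096534579043755 38.83257715530685 move [0.00097313 0.06702239] [[2.4, -1.6], [-4.0, -0.7], [-2.1, -1.6], [-0.8, -0.9], [-0.5, 2.1], [-1.3, 2.0], [4.2, 2.9], [2.8, -0.1]]
-0.0148 [0.51918083 0.11310822] 7.2490571736785006 7.193858163380265 move [0.0002678 0.068884 ] [[-0.2, -0.4], [-0.7, 1.0], [-0.4, -1.2], [0.0, -0.6], [1.3, 0.1], [-0.3, -0.1], [0.7, 2.6], [-0.4, -1.3]]
```

```bash
cat >> f3.py <<'E'
print("+++")
def f2(s):
    r=[]
    for (lx,ly),uv in L:
        if abs(ly)==.03: ly=np.sign(ly)*s[3]
        if abs(ly)==.035: ly=np.sign(ly)*s[4]
        cs,sn=np.cos(s[2]),np.sin(s[2]);r.append(proj(p,[s[0]+cs*lx-sn*ly,s[1]+sn*lx+cs*ly,s[5]])-c(*uv))
    return np.concatenate(r)
for w in(0,):
    q=least_squares(f2,list(S)+[.058]);print(q.x,q.cost)
    z=q.x;cs,sn=np.cos(z[2]),np.sin(z[2]);print("move",z[:2]-.08*np.array([cs,sn])-C[:2])
E
python3 f3.py|sed -n '/+++/,$p'
```

```text
+++
[0.59940371 0.19124322 0.11643867 0.02970053 0.03523071 0.05593482] 1.4701435600510473
move [0.00075606 0.06886345]
```

carry_out:
  plan:
    - {"ax":0,"ay":0,"az":-0.005,"x":0.0,"y":0.035,"z":0,"jaw":0}
    - {"ax":0,"ay":0,"az":-0.005,"x":0.001,"y":0.0685,"z":-0.02,"jaw":0}
    - {"ax":0,"ay":0,"az":-0.005,"x":0.001,"y":0.0685,"z":-0.05,"jaw":0}
    - {"ax":0,"ay":0,"az":-0.005,"x":0.001,"y":0.0685,"z":-0.08,"jaw":0}
    - {"ax":0,"ay":0,"az":-0.005,"x":0.001,"y":0.0685,"z":-0.08,"jaw":0}
    - {"ax":0,"ay":0,"az":-0.005,"x":0.001,"y":0.0685,"z":-0.08,"jaw":0}

```text
clock: 5.58
eef_pos: [0.5115, 0.1788, 0.0804]
tool_rot: [[0.001, -0.111, 0.994], [-0.0, 0.994, 0.111], [-1.0, -0.0, 0.001]]
wrist_force: [0.1, 0.6, -0.0]
opening: 0.111
```

```bash
python3 - <<'E'
from h import *
import pickle
o=env.get_obs();print(o["eef_pos"],o["wrist_force"],o["tool_rot"].round(3).tolist())
for n in("wrist","top","side"):
    p=vision.get_image(n);pickle.dump(p,open(n+"4.pkl","wb"))
    save(p,n+"4",*{"wrist":(None,1),"top":((80,170,240,340),3.5),"side":((130,230,330,400),4)}[n])
E
```

```text
[0.51153162 0.17882655 0.08040737] [ 0.05352844  0.6283738  -0.02781671] [[0.001, -0.111, 0.994], [-0.0, 0.994, 0.111], [-1.0, -0.0, 0.001]]
```

View pics/wrist4.png

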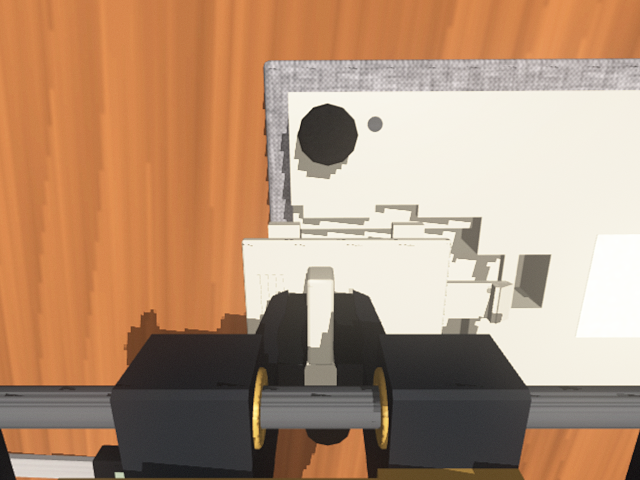

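View pics/side4.png

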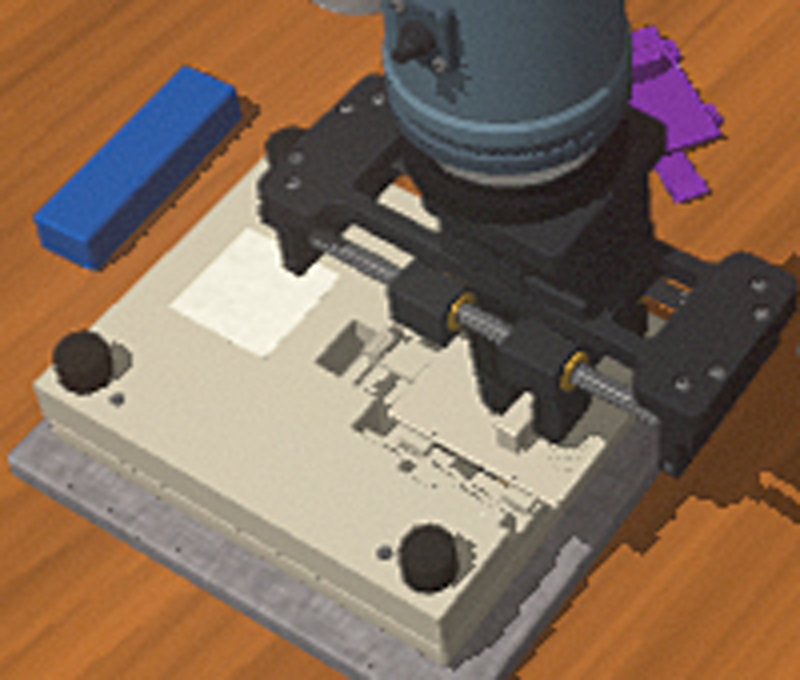

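View pics/top4.png

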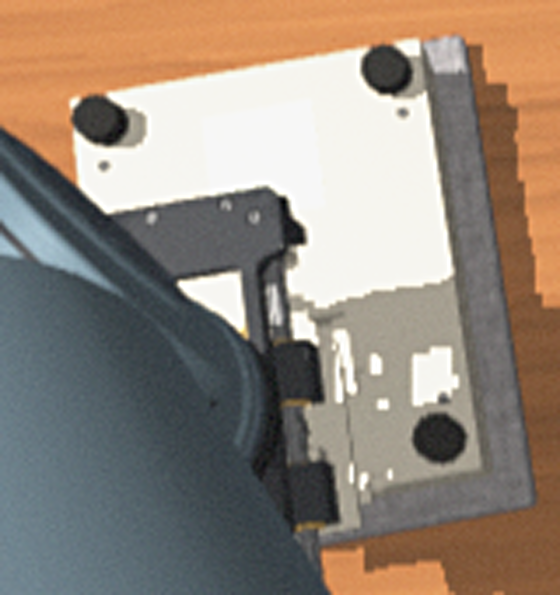

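```bash
python3 - <<'E'
import pickle;from h import *
p=pickle.load(open("wrist4.pkl","rb"));save(p,"w4a",(280,190,560,350),2.8)
E
```

```text
(no output)
```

View pics/w4a.png

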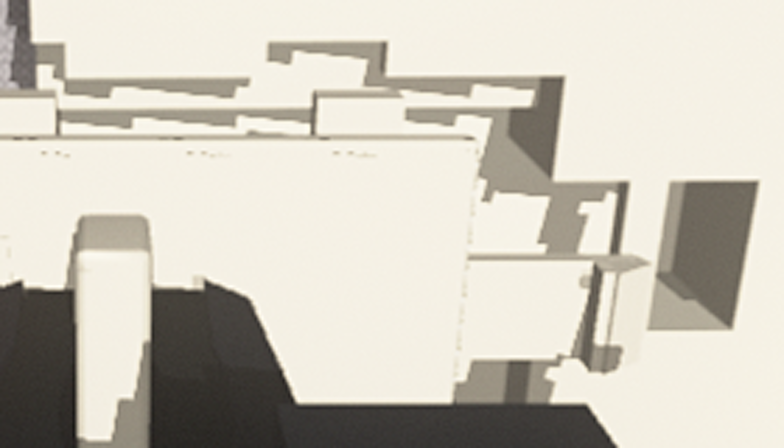

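```bash
cat > f4.py <<'E'
from f3 import *
print("=====")
p4=pickle.load(open("wrist4.pkl","rb"))
d4=lambda u,v:np.array([280+u/2.8,190+v/2.8])
L4=[((-.065,.0351),(268,42)),((-.047,.0351),(387,42)),((-.02,.0296),(565,77)),((-.008,.013),(628,182)),((-.002,.013),(671,181)),((-.002,-.013),(648,328)),((-.1,.0351),(33,44))]
for zz in(.056,.058):
    def h(s):
        cs,sn=np.cos(s[2]),np.sin(s[2])
        return np.concatenate([proj(p4,[s[0]+cs*l[0]-sn*l[1],s[1]+sn*l[0]+cs*l[1],zz])-d4(*uv) for l,uv in L4])
    S4=least_squares(h,[.6,.19,.11]).x
    # held cover, same tool-relative pose
    E3,E4=p["extrinsics"],p4["extrinsics"]
    for dz in(C[3],.146):
        X=least_squares(lambda s:g([s[0],s[1],s[2],dz]),C[:3]).x
        T=E4@np.linalg.inv(E3);w=(T@np.array([X[0],X[1],dz,1]))[:3]
        R=T[:3,:3]@np.array([np.cos(X[2]),np.sin(X[2]),0]);
        cs,sn=np.cos(S4[2]),np.sin(S4[2]);dl=w[:2]-S4[:2]
        print(zz,S4,"cover",w,"in scale",cs*dl[0]+sn*dl[1],-sn*dl[0]+cs*dl[1],"yaw diff deg",np.degrees(np.arctan2(R[1],R[0])-S4[2]))
print(h(S4).reshape(-1,2).round(1).tolist())
E
python3 f4.py|sed -n '/=====/,$p'
```

```text
=====
0.056 [0.59932996 0.19174379 0.11563132] cover [0.52206882 0.18097306 0.06575739] in scale -0.0779878600829207 -0.0017848935864799437 yaw diff deg 0.1838816565355894
0.056 [0.59932996 0.19174379 0.11563132] cover [0.52170837 0.18192828 0.06780526] in scale -0.07823569534902419 -0.0007944640691992036 yaw diff deg 0.10716919037074603
0.058 [0.5986491  0.19227413 0.11496673] cover [0.52206882 0.18097306 0.06575739] in scale -0.07737113489009365 -0.0024416624822928504 yaw diff deg 0.221959653373809
0.058 [0.5986491  0.19227413 0.11496673] cover [0.52170837 0.18192828 0.06780526] in scale -0.0776196283274219 -0.0014513978916756137 yaw diff deg 0.14524718720896562
[[-0.9, 0.1], [0.3, -0.1], [0.7, -0.1], [1.6, -0.4], [0.2, -0.1], [-0.0, 1.5], [-1.8, -0.3]]
```

carry_out:
  plan:
    - {"ax":0,"ay":0,"az":-0.003,"x":-0.002,"y":0.001,"z":0,"jaw":0}
    - {"ax":0,"ay":0,"az":-0.003,"x":-0.002,"y":0.001,"z":-0.008,"jaw":0}
    - {"ax":0,"ay":0,"az":-0.003,"x":-0.002,"y":0.001,"z":-0.012,"jaw":0}
    - {"ax":0,"ay":0,"az":-0.003,"x":-0.002,"y":0.001,"z":-0.012,"jaw":0}

```text
clock: 6.22
eef_pos: [0.5084, 0.1806, 0.0673]
tool_rot: [[-0.001, -0.11, 0.994], [-0.0, 0.994, 0.11], [-1.0, -0.0, -0.001]]
wrist_force: [0.4, 0.3, 0.0]
opening: 0.108
```

```bash
python3 - <<'E'
from h import *
import pickle
o=env.get_obs();print(o["eef_pos"],o["wrist_force"],o["moment"])
p=vision.get_image("wrist");pickle.dump(p,open("wrist5.pkl","wb"));save(p,"w5",(240,180,560,350),2.5)
s=vision.get_image("side");save(s,"s5",(200,290,300,370),7)
E
```

```text
[0.50836029 0.18062103 0.06726061] [0.3985175  0.33472837 0.04118805] [-0.04155505 -0.07129574 -0.02231129]
```

View pics/w5.png

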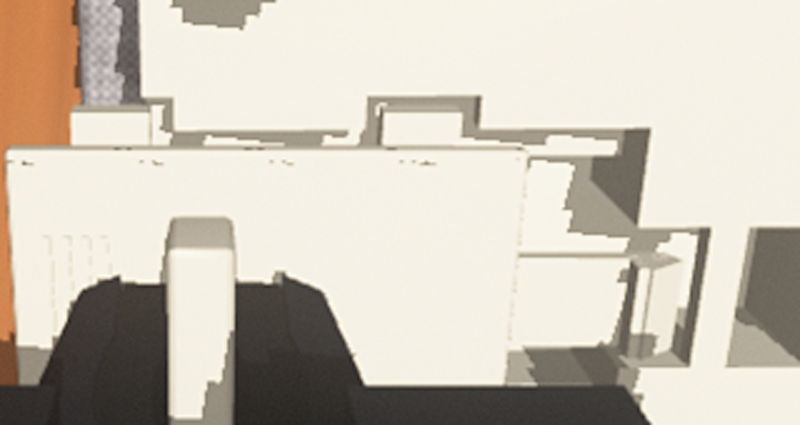

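View pics/s5.png

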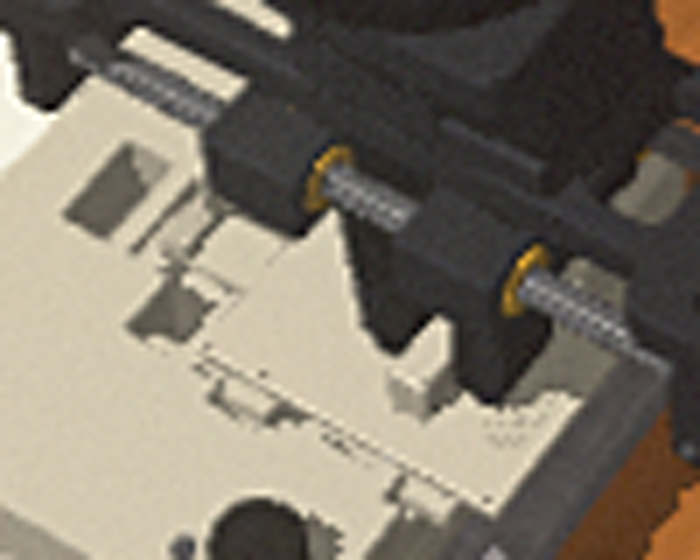

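The wrist crop shows the front tongue centred in its notch (about 382–463 within 370–480) and the tab tip short of the ledge. Both are aligned, so I press down in steps.

carry_out:
  plan:
    - {"ax":0,"ay":0,"az":0,"x":0,"y":0,"z":-0.003,"jaw":0}
    - {"ax":0,"ay":0,"az":0,"x":0,"y":0,"z":-0.005,"jaw":0}
    - {"ax":0,"ay":0,"az":0,"x":0,"y":0,"z":-0.005,"jaw":0}

```text
clock: 6.7
eef_pos: [0.5088, 0.1808, 0.0627]
tool_rot: [[0.0, -0.11, 0.994], [0.0, 0.994, 0.11], [-1.0, 0.0, 0.0]]
wrist_force: [-0.2, 0.1, 0.9]
opening: 0.109
```

carry_out:
  plan:
    - {"ax":0,"ay":0,"az":0,"x":0,"y":0,"z":-0.002,"jaw":0}
    - {"ax":0,"ay":0,"az":0,"x":0,"y":0,"z":-0.004,"jaw":0}
    - {"ax":0,"ay":0,"az":0,"x":0,"y":0,"z":-0.004,"jaw":0}
  grip_force: 30

```text
clock: 7.08
eef_pos: [0.5088, 0.1807, 0.0588]
tool_rot: [[0.0, -0.11, 0.994], [0.0, 0.994, 0.11], [-1.0, 0.0, 0.0]]
wrist_force: [0.6, -0.7, 3.9]
opening: 0.108
```

carry_out:
  plan:
    - {"ax":0,"ay":0,"az":0,"x":0,"y":0,"z":-0.002,"jaw":0}
    - {"ax":0,"ay":0,"az":0,"x":0,"y":0,"z":-0.004,"jaw":0}
    - {"ax":0,"ay":0,"az":0,"x":0,"y":0,"z":-0.004,"jaw":0}

```text
clock: 7.45
eef_pos: [0.509, 0.1808, 0.0549]
tool_rot: [[0.001, -0.11, 0.994], [0.0, 0.994, 0.11], [-1.0, 0.0, 0.001]]
wrist_force: [-0.3, -0.3, 7.5]
opening: 0.111
```

carry_out:
  plan:
    - {"ax":0,"ay":0,"az":0,"x":0,"y":0,"z":-0.002,"jaw":0}
    - {"ax":0,"ay":0,"az":0,"x":0,"y":0,"z":-0.004,"jaw":0}
    - {"ax":0,"ay":0,"az":0,"x":0,"y":0,"z":-0.004,"jaw":0}

```text
clock: 7.82
eef_pos: [0.5093, 0.1809, 0.0513]
tool_rot: [[0.001, -0.11, 0.994], [0.0, 0.994, 0.11], [-1.0, -0.0, 0.001]]
wrist_force: [-0.6, -1.7, 9.9]
opening: 0.109
```

carry_out:
  plan:
    - {"ax":0,"ay":0,"az":0,"x":0,"y":0,"z":-0.002,"jaw":0}
    - {"ax":0,"ay":0,"az":0,"x":0,"y":0,"z":-0.002,"jaw":0}

```text
clock: 8.07
eef_pos: [0.5096, 0.1809, 0.0497]
tool_rot: [[0.002, -0.11, 0.994], [0.0, 0.994, 0.11], [-1.0, -0.0, 0.002]]
wrist_force: [-0.5, -0.7, 12.2]
opening: 0.109
```

```bash
python3 - <<'E'
from h import *
import pickle
o=env.get_obs();print(o["eef_pos"],o["wrist_force"],o["moment"])
p=vision.get_image("wrist");pickle.dump(p,open("wrist6.pkl","wb"));save(p,"w6",(240,180,560,350),2.5)
s=vision.get_image("side");save(s,"s6",(190,280,310,390),6)
E
```

```text
[0.50964348 0.18089212 0.04972151] [-0.54089176 -0.65538933 12.2303989 ] [-0.34135638  0.14954712 -0.00757185]
```

View pics/w6.png

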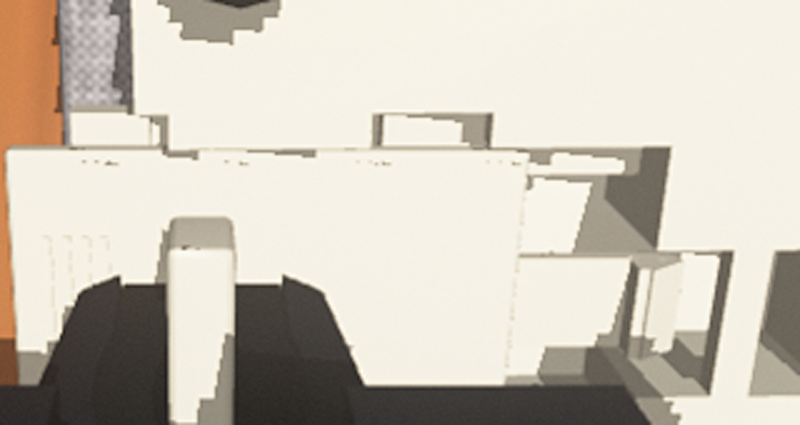

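View pics/s6.png

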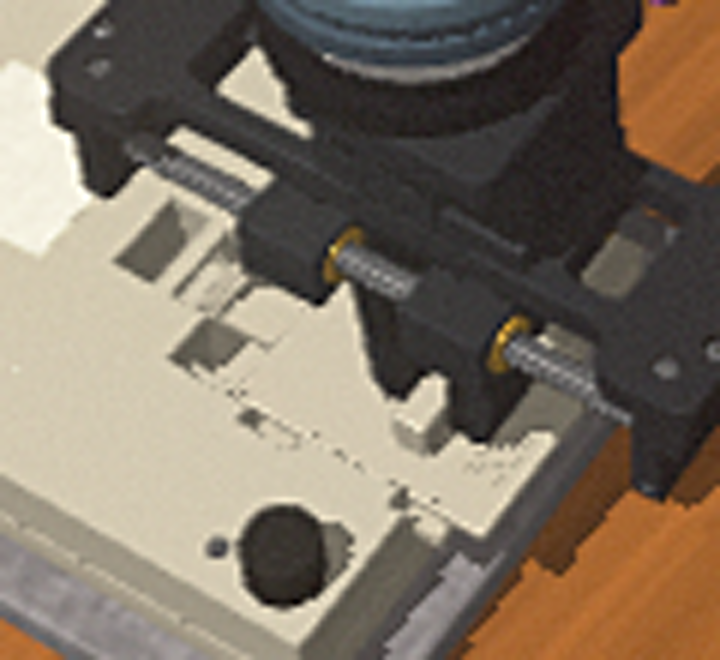

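The cover is down. The front tongue sits at the rear of its notch (u≈382–463 in 380–490) and the plate is near flush, at 12 N. I start the slide.

carry_out:
  plan:
    - {"ax":0,"ay":0,"az":0,"x":0.002,"y":-0.0002,"z":-0.0005,"jaw":0}
    - {"ax":0,"ay":0,"az":0,"x":0.004,"y":0,"z":-0.0005,"jaw":0}
    - {"ax":0,"ay":0,"az":0,"x":0.006,"y":0.0003,"z":-0.0005,"jaw":0}
    - {"ax":0,"ay":0,"az":0,"x":0.006,"y":0.0003,"z":-0.0005,"jaw":0}
  grip_force: 40

```text
clock: 8.68
eef_pos: [0.514, 0.1813, 0.0496]
tool_rot: [[-0.001, -0.11, 0.994], [-0.001, 0.994, 0.11], [-1.0, -0.001, -0.001]]
wrist_force: [-7.7, -2.1, 22.0]
opening: 0.105
```

```bash
python3 - <<'E'
from h import *
import pickle
o=env.get_obs();print(o["eef_pos"],o["wrist_force"],o["moment"])
p=vision.get_image("wrist");save(p,"w7",(240,180,560,350),2.5)
E
```

```text
[0.51397162 0.1813437  0.04955584] [-7.66956412 -2.12393305 22.00358425] [-0.46482152  1.48151581 -0.02828677]
```

View pics/w7.png

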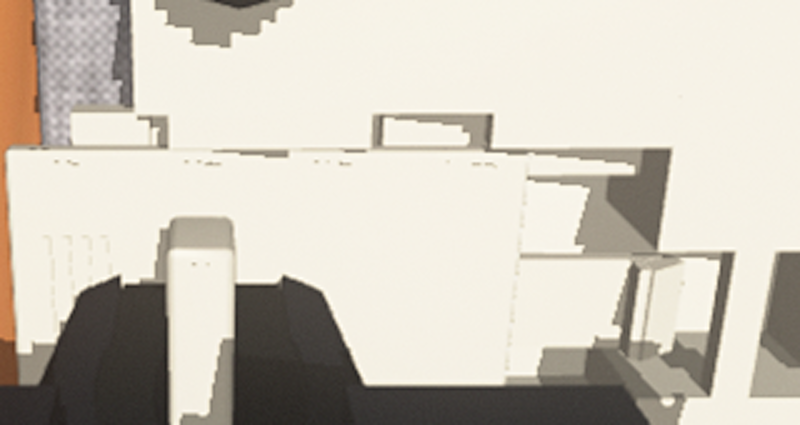

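carry_out:
  plan:
    - {"ax":0,"ay":0,"az":0,"x":0,"y":0,"z":0.002,"jaw":0}
    - {"ax":0,"ay":0,"az":0,"x":0,"y":0,"z":0.002,"jaw":0}

```text
clock: 8.98
eef_pos: [0.5132, 0.1812, 0.0506]
tool_rot: [[-0.002, -0.11, 0.994], [-0.001, 0.994, 0.11], [-1.0, -0.0, -0.002]]
wrist_force: [-5.0, -0.6, 11.5]
opening: 0.107
```

carry_out:
  plan:
    - {"ax":0,"ay":0,"az":0,"x":0,"y":0,"z":0.001,"jaw":0}
    - {"ax":0,"ay":0,"az":0,"x":0,"y":0,"z":0.001,"jaw":0}

```text
clock: 9.22
eef_pos: [0.5131, 0.1812, 0.0514]
tool_rot: [[-0.002, -0.11, 0.994], [-0.001, 0.994, 0.11], [-1.0, -0.0, -0.002]]
wrist_force: [-5.7, -0.3, 11.2]
opening: 0.105
```

carry_out:
  plan:
    - {"ax":0,"ay":0,"az":0,"x":0.001,"y":0,"z":0,"jaw":0}
    - {"ax":0,"ay":0,"az":0,"x":0.002,"y":0,"z":0,"jaw":0}
    - {"ax":0,"ay":0,"az":0,"x":0.002,"y":0,"z":0,"jaw":0}

```text
clock: 9.6
eef_pos: [0.5152, 0.1813, 0.0514]
tool_rot: [[-0.002, -0.111, 0.994], [-0.001, 0.994, 0.111], [-1.0, -0.0, -0.002]]
wrist_force: [-5.3, -0.7, 10.8]
opening: 0.11
```

```bash
python3 - <<'E'
from h import *
import pickle
o=env.get_obs();print(o["eef_pos"],o["wrist_force"],o["moment"])
p=vision.get_image("wrist");save(p,"w8",(240,180,560,350),2.5)
s=vision.get_image("side");save(s,"s8",(120,250,330,410),3.8)
E
```

```text
[0.51517862 0.18131238 0.05137073] [-5.3243781  -0.70983864 10.76112868] [-0.07505716  0.96371909  0.00240532]
```

View pics/w8.png

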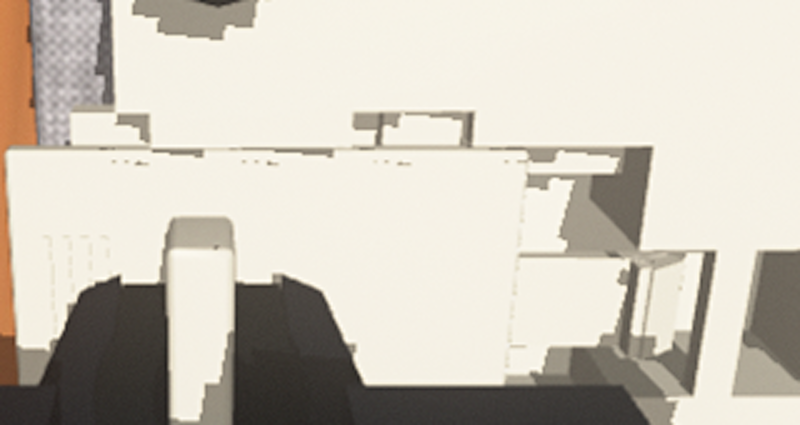

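View pics/s8.png

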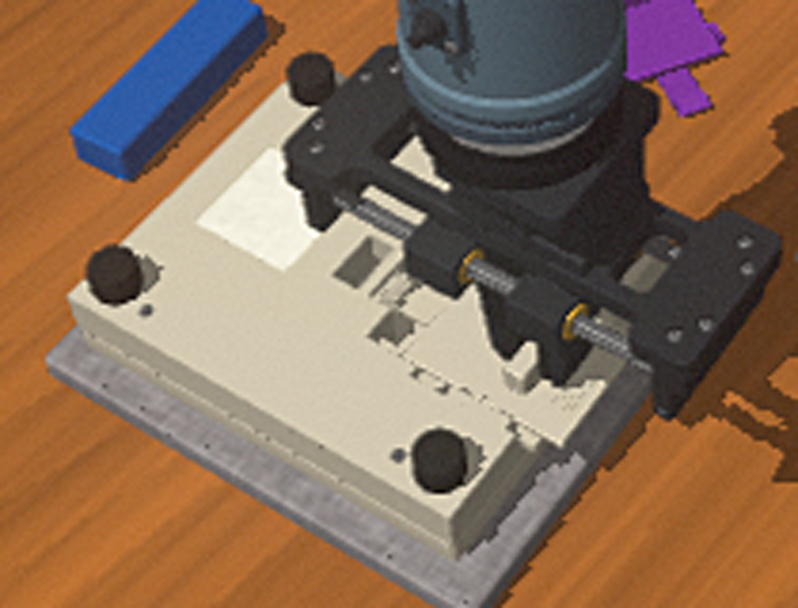

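Now sliding: the front tongue is at the notch's front edge (462 vs 468). Drag is 5 N and press 11 N. I add a little press and go on.

carry_out:
  plan:
    - {"ax":0,"ay":0,"az":0,"x":0,"y":0,"z":-0.001,"jaw":0}
    - {"ax":0,"ay":0,"az":0,"x":0.001,"y":0,"z":-0.001,"jaw":0}
    - {"ax":0,"ay":0,"az":0,"x":0.002,"y":0.0002,"z":-0.001,"jaw":0}
    - {"ax":0,"ay":0,"az":0,"x":0.003,"y":0.0003,"z":-0.001,"jaw":0}

```text
clock: 10.2
eef_pos: [0.5179, 0.1815, 0.0504]
tool_rot: [[-0.003, -0.111, 0.994], [-0.001, 0.994, 0.111], [-1.0, -0.001, -0.003]]
wrist_force: [-6.0, -0.2, 11.2]
opening: 0.109
```

```bash
python3 - <<'E'
from h import *
p=vision.get_image("wrist");save(p,"w9",(240,180,560,350),2.5)
E
```

```text
(no output)
```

View pics/w9.png

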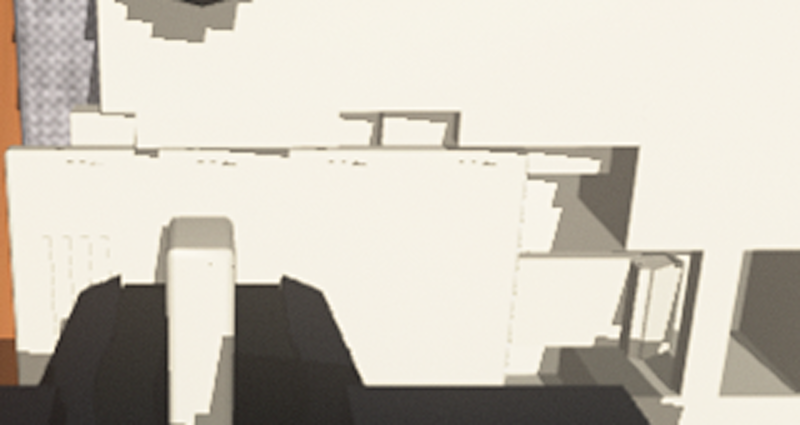

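Both visible tongues are now going under the lips: the front one's leading edge is hidden at 460 and the rear one's at 135. About 16 mm remain, so I continue.

carry_out:
  plan:
    - {"ax":0,"ay":0,"az":0,"x":0.0015,"y":0.0002,"z":-0.0005,"jaw":0}
    - {"ax":0,"ay":0,"az":0,"x":0.003,"y":0.0003,"z":-0.0005,"jaw":0}
    - {"ax":0,"ay":0,"az":0,"x":0.0045,"y":0.0005,"z":-0.0005,"jaw":0}
    - {"ax":0,"ay":0,"az":0,"x":0.006,"y":0.0006,"z":-0.0005,"jaw":0}

```text
clock: 10.75
eef_pos: [0.5232, 0.1821, 0.0498]
tool_rot: [[-0.004, -0.111, 0.994], [-0.001, 0.994, 0.111], [-1.0, -0.001, -0.004]]
wrist_force: [-8.5, -0.8, 14.1]
opening: 0.105
```

```bash
python3 - <<'E'
from h import *
p=vision.get_image("wrist");save(p,"w10",(240,180,560,350),2.5)
E
```

```text
(no output)
```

View pics/w10.png

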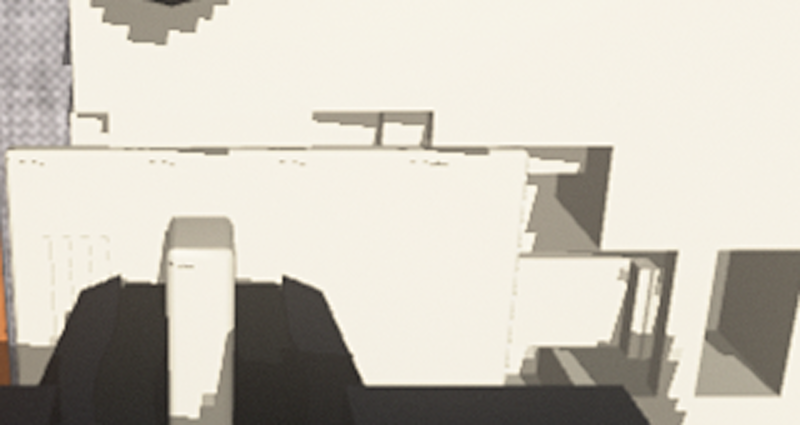

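carry_out:
  plan:
    - {"ax":0,"ay":0,"az":0,"x":0.0015,"y":0.0002,"z":0.001,"jaw":0}
    - {"ax":0,"ay":0,"az":0,"x":0.003,"y":0.0003,"z":0.001,"jaw":0}
    - {"ax":0,"ay":0,"az":0,"x":0.0045,"y":0.0005,"z":0.001,"jaw":0}
    - {"ax":0,"ay":0,"az":0,"x":0.0045,"y":0.0005,"z":0.001,"jaw":0}

```text
clock: 11.3
eef_pos: [0.5275, 0.1825, 0.0506]
tool_rot: [[-0.004, -0.111, 0.994], [-0.001, 0.994, 0.111], [-1.0, -0.001, -0.004]]
wrist_force: [-8.0, -1.5, 11.4]
opening: 0.109
```

```bash
python3 - <<'E'
from h import *
p=vision.get_image("wrist");save(p,"w11",(240,180,560,350),2.5)
E
```

```text
(no output)
```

View pics/w11.png

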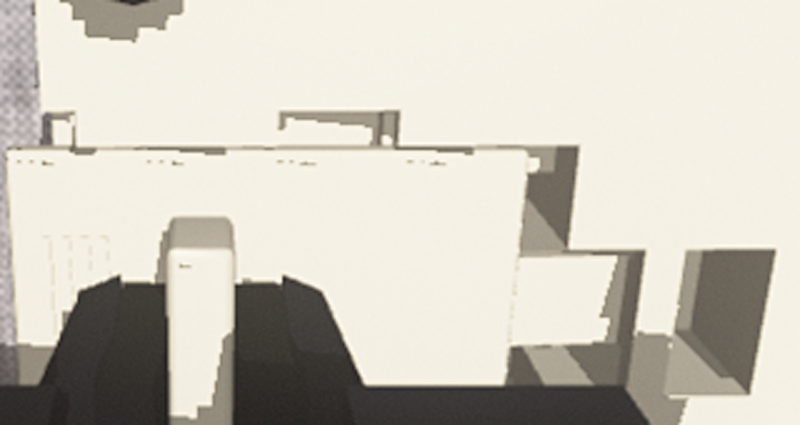

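carry_out:
  plan:
    - {"ax":0,"ay":0,"az":0,"x":0.0015,"y":0.0002,"z":0,"jaw":0}
    - {"ax":0,"ay":0,"az":0,"x":0.003,"y":0.0003,"z":0,"jaw":0}
    - {"ax":0,"ay":0,"az":0,"x":0.004,"y":0.0004,"z":0,"jaw":0}
    - {"ax":0,"ay":0,"az":0,"x":0.004,"y":0.0004,"z":0,"jaw":0}
  grip_force: 45

```text
clock: 11.85
eef_pos: [0.5319, 0.1829, 0.0507]
tool_rot: [[-0.004, -0.111, 0.994], [-0.001, 0.994, 0.111], [-1.0, -0.001, -0.004]]
wrist_force: [-6.3, -0.4, 11.3]
opening: 0.102
```

```bash
python3 - <<'E'
from h import *
p=vision.get_image("wrist");save(p,"w12",(240,180,560,350),2.5)
E
```

```text
(no output)
```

View pics/w12.png

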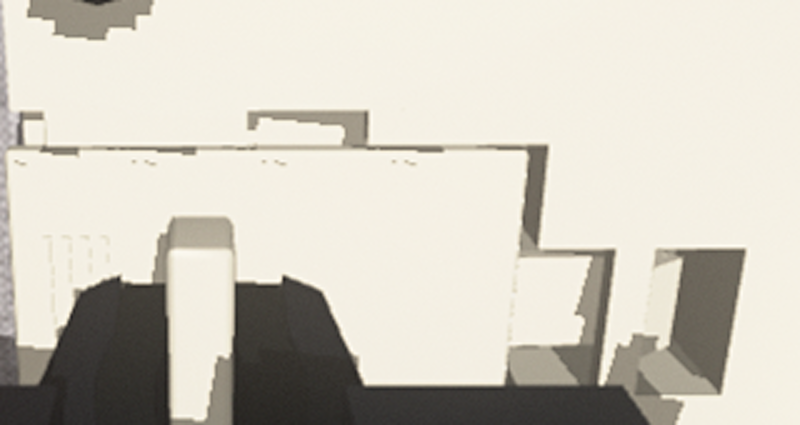

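The remaining gap is about 3 mm (527 to 547), and the hook's tip is showing past the ledge at (665,300). Small final pushes next.

carry_out:
  plan:
    - {"ax":0,"ay":0,"az":0,"x":0.001,"y":0.0001,"z":0,"jaw":0}
    - {"ax":0,"ay":0,"az":0,"x":0.002,"y":0.0002,"z":0,"jaw":0}
    - {"ax":0,"ay":0,"az":0,"x":0.003,"y":0.0003,"z":0,"jaw":0}
    - {"ax":0,"ay":0,"az":0,"x":0.003,"y":0.0003,"z":0,"jaw":0}

```text
clock: 12.4
eef_pos: [0.5345, 0.1832, 0.0506]
tool_rot: [[-0.004, -0.111, 0.994], [-0.001, 0.994, 0.111], [-1.0, -0.001, -0.005]]
wrist_force: [-7.9, -1.1, 12.4]
opening: 0.108
```

```bash
python3 - <<'E'
from h import *
p=vision.get_image("wrist");save(p,"w13",(240,180,560,350),2.5)
E
```

```text
(no output)
```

View pics/w13.png

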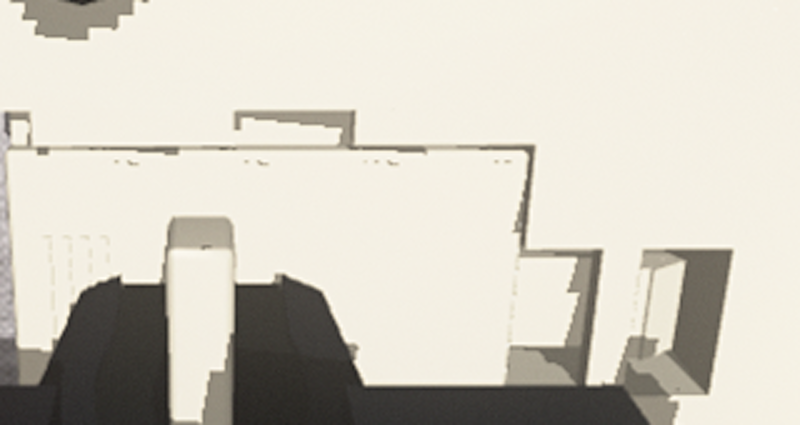

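carry_out:
  plan:
    - {"ax":0,"ay":0,"az":0,"x":0.001,"y":0.0001,"z":0,"jaw":0}
    - {"ax":0,"ay":0,"az":0,"x":0.002,"y":0.0002,"z":0,"jaw":0}
    - {"ax":0,"ay":0,"az":0,"x":0.002,"y":0.0002,"z":0,"jaw":0}

```text
clock: 12.82
eef_pos: [0.5356, 0.1833, 0.0504]
tool_rot: [[-0.006, -0.111, 0.994], [-0.002, 0.994, 0.111], [-1.0, -0.001, -0.006]]
wrist_force: [-8.9, -0.4, 11.5]
opening: 0.107
```

```bash
python3 - <<'E'
from h import *
p=vision.get_image("wrist");save(p,"w14",(240,180,560,350),2.5)
E
```

```text
(no output)
```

View pics/w14.png

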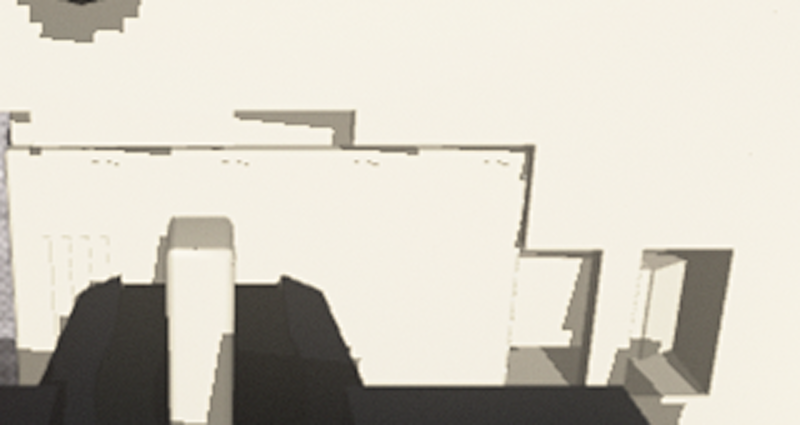

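carry_out:
  plan:
    - {"ax":0,"ay":0,"az":0,"x":0.001,"y":0.0001,"z":0,"jaw":0}
    - {"ax":0,"ay":0,"az":0,"x":0.0025,"y":0.0003,"z":0,"jaw":0}
    - {"ax":0,"ay":0,"az":0,"x":0.0025,"y":0.0003,"z":0,"jaw":0}

```text
clock: 13.25
eef_pos: [0.5371, 0.1834, 0.0501]
tool_rot: [[-0.008, -0.111, 0.994], [-0.003, 0.994, 0.111], [-1.0, -0.002, -0.008]]
wrist_force: [-12.0, -1.7, 12.2]
opening: 0.107
```

```bash
python3 - <<'E'
from h import *
p=vision.get_image("wrist");save(p,"w15",(420,220,560,350),5.5)
s=vision.get_image("side");save(s,"s15",(190,280,310,390),6)
E
```

```text
(no output)
```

View pics/w15.png

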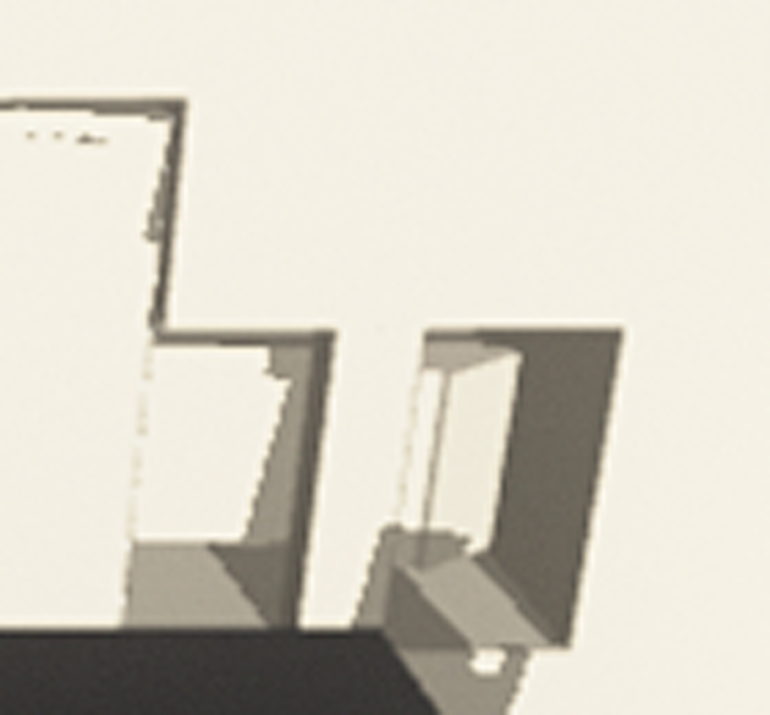

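View pics/s15.png

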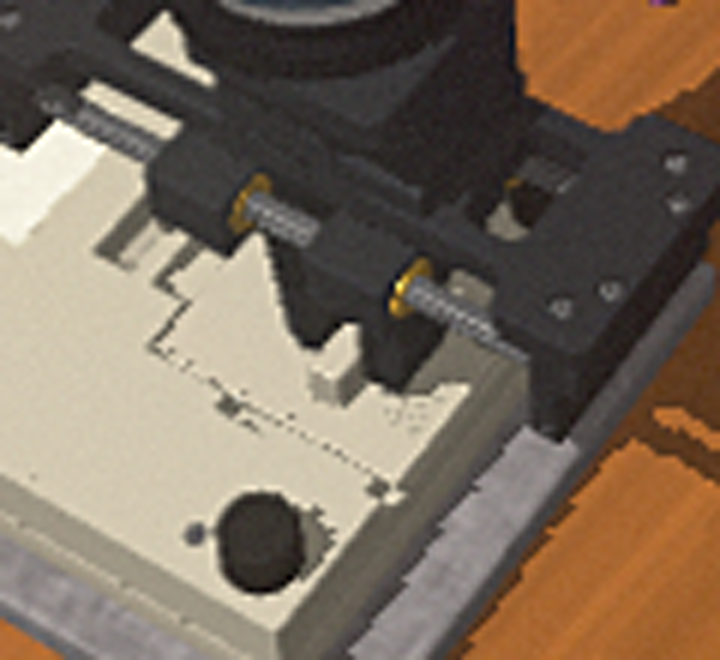

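The plate is against the shoulders: the gap has not changed from 8 to 12 N of push. The hook is up just past the ledge. I unload the push and press before opening.

carry_out:
  plan:
    - {"ax":0,"ay":0,"az":0,"x":-0.003,"y":-0.0003,"z":0.001,"jaw":0}
    - {"ax":0,"ay":0,"az":0,"x":-0.006,"y":-0.0006,"z":0.002,"jaw":0}
    - {"ax":0,"ay":0,"az":0,"x":-0.008,"y":-0.001,"z":0.004,"jaw":0}
    - {"ax":0,"ay":0,"az":0,"x":-0.009,"y":-0.001,"z":0.006,"jaw":0}
    - {"ax":0,"ay":0,"az":0,"x":-0.009,"y":-0.001,"z":0.006,"jaw":0}

```text
clock: 13.98
eef_pos: [0.5314, 0.1828, 0.0566]
tool_rot: [[-0.002, -0.111, 0.994], [-0.0, 0.994, 0.111], [-1.0, -0.0, -0.002]]
wrist_force: [-3.9, 0.2, 5.0]
opening: 0.107
```

carry_out:
  plan:
    - {"ax":0,"ay":0,"az":0,"x":-0.001,"y":0,"z":0.002,"jaw":0}
    - {"ax":0,"ay":0,"az":0,"x":-0.002,"y":0,"z":0.004,"jaw":0}
    - {"ax":0,"ay":0,"az":0,"x":-0.002,"y":0,"z":0.004,"jaw":0}

```text
clock: 14.35
eef_pos: [0.5304, 0.1827, 0.0605]
tool_rot: [[-0.0, -0.11, 0.994], [0.0, 0.994, 0.11], [-1.0, 0.0, -0.0]]
wrist_force: [-2.2, 1.0, -0.3]
opening: 0.104
```

```bash
python3 - <<'E'
from h import *
p=vision.get_image("wrist");save(p,"w16",(380,200,560,350),4.3)
E
```

```text
(no output)
```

View pics/w16.png

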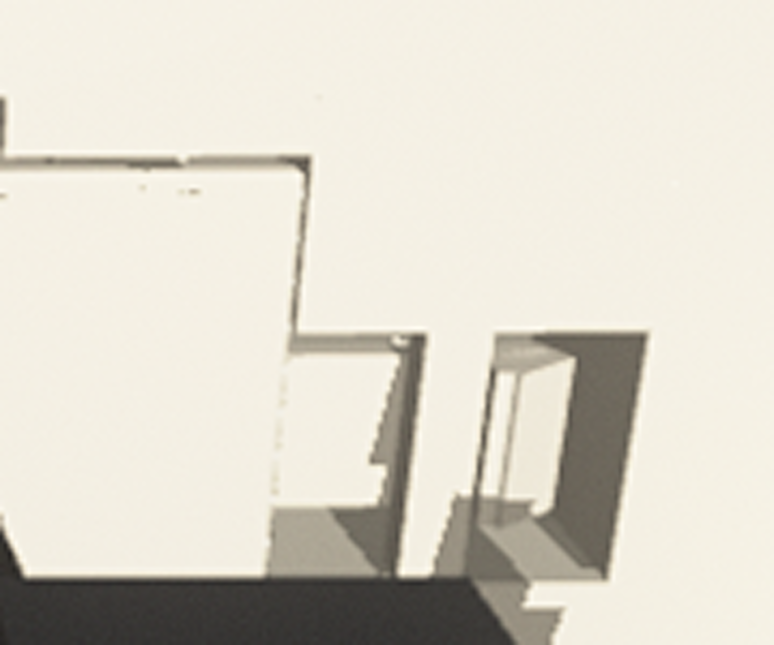

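The cover has risen to the lips, and the hook stands clear behind the ledge with a dark gap at u≈487. It is latched, so I open and lift away.

carry_out:
  plan:
    - {"ax":0,"ay":0,"az":0,"x":0,"y":0,"z":0,"jaw":0.3}
    - {"ax":0,"ay":0,"az":0,"x":0,"y":0,"z":0.001,"jaw":0.4}
    - {"ax":0,"ay":0,"az":0,"x":0,"y":0,"z":0.002,"jaw":0.4}
    - {"ax":0,"ay":0,"az":0,"x":0,"y":0,"z":0.02,"jaw":0.4}
    - {"ax":0,"ay":0,"az":0,"x":0,"y":0,"z":0.05,"jaw":0.4}
    - {"ax":0,"ay":0,"az":0,"x":-0.02,"y":-0.03,"z":0.09,"jaw":0.4}
    - {"ax":0,"ay":0,"az":0,"x":-0.03,"y":-0.08,"z":0.12,"jaw":0.4}
    - {"ax":0,"ay":0,"az":0,"x":-0.03,"y":-0.08,"z":0.12,"jaw":0.4}

```text
clock: 15.4
eef_pos: [0.502, 0.0984, 0.1837]
tool_rot: [[0.005, -0.104, 0.995], [-0.002, 0.995, 0.104], [-1.0, -0.003, 0.004]]
wrist_force: [0.0, 0.8, -0.2]
opening: 0.402
```

```bash
python3 - <<'E'
from h import *
p=vision.get_image("wrist");save(p,"w17",(300,20,580,220),2.8)
s=vision.get_image("side");save(s,"s17",(130,250,330,400),4);t=vision.get_image("top");save(t,"t17")
print(env.get_obs()["eef_pos"])
E
```

```text
[0.50080803 0.10336025 0.18125199]
```

View pics/w17.png

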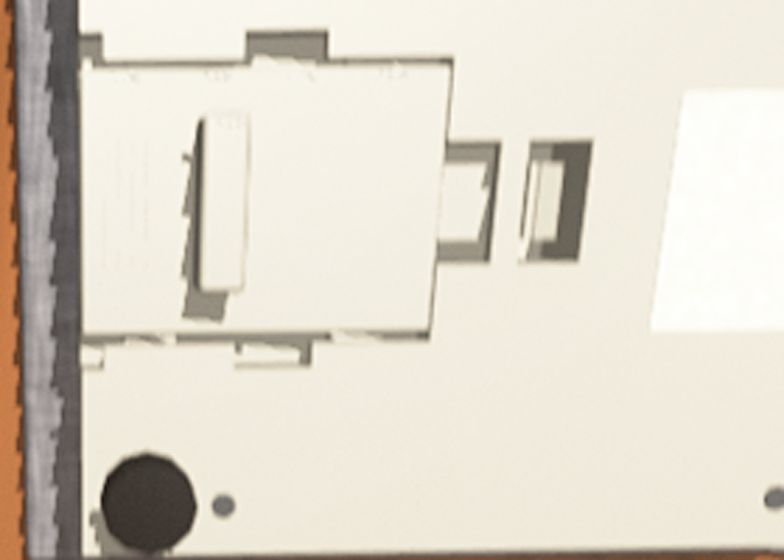

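View pics/s17.png

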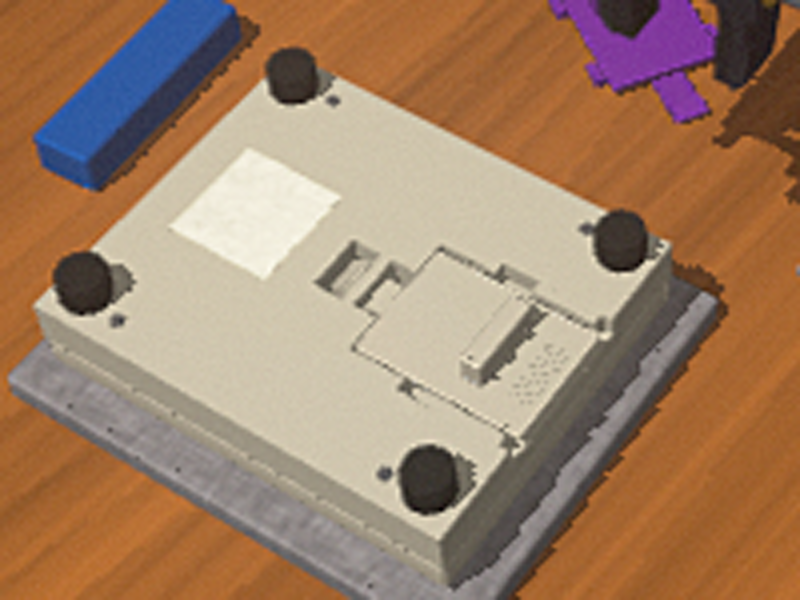

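View pics/t17.png

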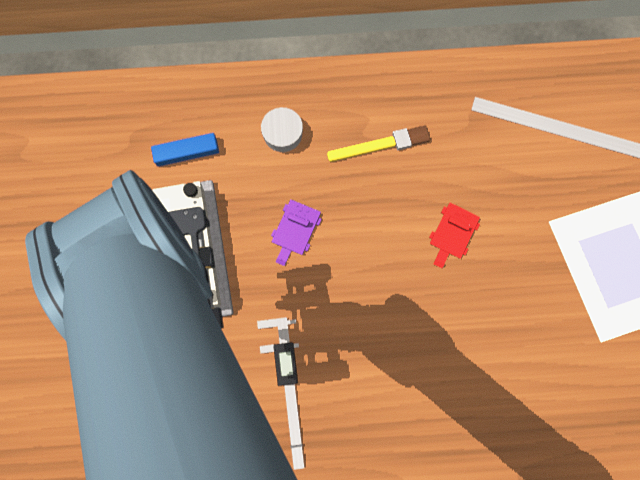

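The pictures show the cover level in the bay, its front edge on the shoulders (u≈450 in the wrist crop), its rear edge level with the scale's end (u≈80) and the hook visible behind the ledge at (530,200). The bystanders have not moved and the gripper is clear.

```bash
python3 -c "
from cell import env
print(env.get_obs()['wrist_force'],env.job_done())"
```

```text
the job is handed in; nothing more can be done
[-0.07807546 -0.30840341  0.54763266] None
```

The battery cover is refitted and latched, and I handed the job in at about 15.6 s of the 45 s. I gripped the pale cover by its bar, laid it in the notches, pressed it down and slid it to its stop. Then I eased off the push and press, opened the fingers and lifted away.

**Last checks:**
- **Fit:** the plate is level, with its front edge on the shoulders and its rear edge flush with the scale's end. The hook stands up behind the ledge.
- **Bystanders:** the wax block, tin, brush and calliper look unmoved, and so do the purple and red look-alikes.
- **Robot:** the gripper is clear of everything, and the wrist force was about zero when I handed in.

**What went wrong or disagreed:**
- **Press force:** early in the slide the press briefly read 22 N while the scale moved along with the cover. That is over the 20 N you call forcing, though below the 36 N failure limit. I backed off at once, and the press stayed at about 11 to 14 N from then on. The highest push was about 12 N.
- **Camera:** the wrist camera's heights came out about 2 mm low against the known sizes. I judged alignment from cover and bay seen in the same picture.
- **Latch:** I checked the click only in the images, and the latched dimensions were not measured.

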